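Lock up the welding consumables locker

TASK

Lock the small consumables locker on the welding table: push its door fully shut, swing the steel hasp fully over the staple so that the staple stands out through the slot, and drop the slim retaining pin from the rack down through the staple's loop in front of the hasp until its collar rests on the loop. Let go of it, and leave the thick mushroom-headed dowel in the rack and the other things on the table where they are.

Things in the scene. Friction and masses are not known exactly. Their poses are not given: they have to be found in the camera images.
- locker: White sheet-steel locker fixed to the table, 150 deep (x) x 300 wide (y) x 165 mm high. Origin: centre of its underside. Its own -x side is the front (front plane at x = -75 mm); z up. The front faces roughly the robot's right and somewhat away from it. Seen from its front, the right part of the front (its y -135 to +43 mm): the door; the left part (y +45 to +150): a fixed panel with the staple. Its top is bare.
- door (a joint): Door angle in rad: 0 fully shut, grows as the free (left, +y) edge swings outward, up to 1.6. Stiff hinge: stays where it is left, about 0.12 N m to move.
- door_hinge (a point): Upright hinge axis of the door, at mid-height (82 mm above the table), on the front plane. Axes turn with the door: +y runs along the door from hinge to free edge (178 mm), -x is the outward normal of its outer face (at x = +1 mm). Door 153 mm high, from 6 to 159 mm above the table, 10 mm thick.
- hasp (a joint): Hasp angle relative to the door in rad: 0 lying along the door, pointing past the free edge, over the staple; 1.57 standing straight out from the door; at most 2.6. Stays where it is left; about 0.03 N m to move.
- hasp_hinge (a point): Upright hinge axis of the hasp, on the door 145 mm from its hinge, 8 mm out, 120 mm above the table. Axes turn with the hasp: +y along the strap to its end, -x normal of its outer side (push this to close). Steel strap 126 mm long, 34 high (z -17 to 17), 4 thick (x -2 to 2); solid y 0 to 62, slot y 62 to 114 (14 high), solid end y 114 to 126 mm.
- staple_eye (a point): Centre of the opening of the staple on the locker's fixed front panel, 120 mm above the table; axes as the locker's. A level U of 6 mm round bar standing 45 mm out of the front: legs along x at y = -11 and +11 mm, cross bar along y at x = -17 mm; bar tops at z = +3. Opening 16 mm in y, 29 mm in x (-14 to +15) in front of the shut hasp. The pin enters from straight above.
- pin_center (a point): Slim steel pin upright in the rack, 89 mm long; this point: on its axis half-way up = underside of its collar; z along it, head up. Below: shank 9 mm thick, 45 long, tapered tip. Above: collar 24 mm across, 4 thick, then cylindrical grip head 18 mm across, 40 high (z +4.5 to +44.5 mm). 60 to 130 g. Seated in the staple this point is 3 mm above staple_eye.
- rack: Dark steel block fixed to the table, 60 (x) x 130 (y) x 60 mm high, origin at the centre of its underside. Two 17 mm upright through-holes at y = -32 and +32 mm; the pin stands in one and the dowel in the other (either way round), collars on its top face.
- dowel_center (a point): Thick steel dowel, not to be used: 14 mm shank, collar 24 mm, mushroom head 32 mm across, 70 mm long. Point on its axis half-way up. It stays in the rack.
- weldment_center (a point): Bystander: welded bracket, square tube 45 mm with a plate and a round cup on top, 109 mm high overall; point on the tube's axis, 50 mm above its underside.
- can_center (a point): Bystander: upright aluminium can, 60 mm across, 110 mm high; point at its centre.
- wrench_grip (a point): Bystander: wrench lying flat on the table; point on its handle.
- pin: The slim retaining pin itself: origin on its axis at the tip of the shank, 44.5 mm below pin_center; z along the pin, head up.
There are look-alikes about, which are no part of the job. What is shaped like the pin but purple or yellow is not meant.

How it is judged (in metres and radians):
On the way:
1. the door is shut and the hasp lies over the staple, the pin not yet in (value of joint door below 0.05 rad and value of joint hasp below 0.15 rad and not (horizontal distance between pin_center and staple_eye below 0.014 m and z of pin_center in the frame of staple_eye between -0.004 and 0.01 m and angle between pin_center's own z axis and vertical below 0.25 rad)), for 0.2 s.
At the end, for the whole second after the job is handed in: Door shut (within 0.05 rad), hasp over the staple (within 0.15 rad), the retaining pin upright (within 0.25 rad) through the staple: its middle within 14 mm sideways of the eye's centre and between 4 mm below and 10 mm above the eye, at rest and released (value of joint door below 0.05 rad and value of joint hasp below 0.15 rad and horizontal distance between pin_center and staple_eye below 0.014 m and z of pin_center in the frame of staple_eye between -0.004 and 0.01 m and angle between pin_center's own z axis and vertical below 0.25 rad and linear speed of pin below 0.03 m/s); the robot touches nothing.
It fails at once if the dowel is moved by more than 30 mm (distance of dowel_center from where it was at the start of the episode above 0.03 m).
It fails at once if a bystander (bracket, can or wrench) is moved by more than 30 mm (distance of any of weldment_center, can_center, wrench_grip from where it was at the start of the episode above 0.03 m).
It also fails if it takes over 72 s, if anything falls off the work surface, if the arm or the gripper's body presses on something with over 40 N, if the wrist force passes 120 N, or if a joint passes its speed limit or range.

ROBOT

A 6-joint arm with a two-finger parallel gripper is mounted at the origin on the work surface. World frame = base frame: x ahead of the robot, y to its left, z up, the work surface at z = 0. Lengths are in mm, angles in rad, forces in N, time in s.
With the tool pointing down it reaches from about 350 to 875 mm from the base axis. Payload 4.2 kg.
Tool frame: the origin (TCP) lies at the very end of the fingers, on their centre line; the grasp point (between the pads) lies 19 mm behind it (arm.grip_point_offset is the distance from the TCP to the grasp point, in mm); z points along the fingers, y is the direction in which the jaws open and shut (so a half turn about z gives the same grasp; the last joint's range is limited). The gripper opens to 85 mm and grips with 20 to 120 N. Pads are 22 mm wide; open, the fingers measure 114 mm over their backs; the gripper's body (76 mm by 85 mm) begins 54 mm behind the grasp point. The pads swing forward as they close: fully open they stand 13 mm farther back than shut.
Start: joints at [-0.918, 0.385, 0.008, 0, -1.194, -0.259], TCP at [239.826, -577.133, 231.312] pointing down, gripper open.
Joint ranges: [-3.14, 3.14], [-1.21, 2.06], [-1.07, 1.41], [-3.16, 2.05], [-2.99, -0.16], [-3.1, 3.1]. Speed limits (rad/s): [2.79, 2.79, 3.14, 3.14, 3.14, 3.14].

INTERFACE

Orientations are given as a unit quaternion [x, y, z, w].
In Python, from bench import arm gives the robot as it stands.
- The arm moves only by the tool drive_tool, never from a script. Its argument "steps" is a list of rows, each a list of 5 numbers: the shift along the tool's x, y, z in m, then the turn about the tool's z in degrees, then the finger opening in m, from 0 to 0.0854. A call has 1 to 20 rows; each row shifts and turns the commanded pose from where the row before left it, along the tool's axes as they then stand; what a row does not reach is not made up. A row lasts 1/10 s, in which the tool goes at most 50 mm and 8.59 degrees, less where a joint would pass 70% of its speed; a pose out of reach is approached as far as the arm can. A call is refused whole if a number of a shift passes 0.05 or a number of a turn 8.59, either way. A call with a gripper value outside its range is refused whole. The fingers move at their own pace and stop on an object; the grip force is fixed at half the most. Time passes only in rows, so rows that do not move let the fingers close. It gives the time, the measured TCP pose, the force and the opening at its end, in the units of the state.
- arm.read_state(): the state, without advancing time (a new reading comes with each control period).
- arm.get_image(name): name is "side" or "top" or "wrist"; returns (picture, depth): 480x640x3 uint8, blue, green, red; 480x640 float32, mm along the optical axis (not along the pixel's ray), 0 where there is no reading.
- arm.camera_params(name): a dict with "K" (3x3 intrinsics, pixels), "dist" ([k1, k2, p1, p2, k3] as OpenCV has them; the pictures are not rectified), "world_to_cam" (4x4, takes a point from world to camera coordinates); the wrist camera has in their place "mount" (4x4, takes a point from camera to tool coordinates, whose origin is the TCP and whose axes are the flange's). Camera axes: x right, y up, looking along -z (the intrinsics and any distortion apply to the point x, -y, -z); pixel columns grow to the right and rows downward; lengths in mm; the calibration is good to about 2 mm. A picture is of the moment at which its call begins: read the wrist's pose just before it. camera_params takes no time and is no camera call.
- arm.job_done(): hands the job in, once; it reports no verdict.
The state is a dict: "clock": time; "joints": joint angles; "joint_vel": joint speeds; "joint_efforts": joint torques, N m; "position": TCP position; "ee_rot": TCP orientation; "contact_force": force on the tool from outside, world axes, zero at the start; "wrist_torque": the same for the moment, N m; "gripper_width": finger opening in mm.
Only numpy, scipy, OpenCV 4.12 (cv2) and the standard library are available. Lean on these libraries where they do the work, as an engineer would, in place of code of your own. Each camera call takes 0.05 s, during which the arm holds its last target.

## Working session

There is one attempt and no reset: what is moved stays moved. The work goes in short steps, Python scripts to look and compute and a tool call to move; the robot and the scene stay as the last step left them, time stands still between calls to the robot, and variables do not carry over. Pictures are saved under pics/ and viewed, and the job is handed in when it is done.

Besides the shell and the picture viewer there is one more tool, called after ">>>" by a JSON object that holds its "method" and its "body". drive_tool: Moves the arm, as the interface text tells. Its arguments: {"type":"object","properties":{"steps":{"type":"array"}},"required":["steps"]}

```bash
mkdir -p pics
cat > h.py <<'E'
import numpy as np, cv2
from bench import arm
from scipy.spatial.transform import Rotation as R
def cam(name,st=None):
    p=arm.camera_params(name)
    K=np.array(p['K']);d=np.array(p['dist'],float)
    if 'world_to_cam' in p: M=np.linalg.inv(np.array(p['world_to_cam']))
    else:
        T=np.eye(4);T[:3,:3]=R.from_quat(st['ee_rot']).as_matrix();T[:3,3]=st['position'];M=T@np.array(p['mount'])
    return K,d,M
def snap(name,tag):
    st=arm.read_state();im,dp=arm.get_image(name)
    cv2.imwrite(f'pics/{tag}.png',im);np.savez(f'pics/{tag}.npz',im=im,dp=dp,M=cam(name,st)[2],K=cam(name,st)[0],d=cam(name,st)[1])
    return st
def load(tag): return np.load(f'pics/{tag}.npz')
def ray(f,uv):
    n=cv2.undistortPoints(np.array(uv,float).reshape(-1,1,2),f['K'],f['d']).reshape(-1,2)
    return np.c_[n[:,0],-n[:,1],-np.ones(len(n))]
def pix2w(f,uv,dep=None):
    uv=np.atleast_2d(uv);r=ray(f,uv)
    if dep is None: dep=[np.median(f['dp'][int(v)-1:int(v)+2,int(u)-1:int(u)+2]) for u,v in uv]
    P=r*np.array(dep)[:,None]
    return P@f['M'][:3,:3].T+f['M'][:3,3]
def atz(f,uv,z):
    r=ray(f,np.atleast_2d(uv))@f['M'][:3,:3].T;o=f['M'][:3,3]
    return o+r*((z-o[2])/r[:,2])[:,None]
def proj(f,P):
    P=np.atleast_2d(P);Mi=np.linalg.inv(f['M']);c=P@Mi[:3,:3].T+Mi[:3,3]
    c=c*[1,-1,-1]
    return cv2.projectPoints(c,np.zeros(3),np.zeros(3),f['K'],f['d'])[0].reshape(-1,2)
def cloud(f):
    v,u=np.mgrid[0:480,0:640];return pix2w(f,np.c_[u.ravel(),v.ravel()],f['dp'].ravel()).reshape(480,640,3)
def crop(tag,x,y,w,h,s,out):
    im=load(tag)['im'][y:y+h,x:x+w];cv2.imwrite(f'pics/{out}.png',cv2.resize(im,None,fx=s,fy=s,interpolation=cv2.INTER_CUBIC))
E
python3 - <<'E'
from h import *
for n in ['side','top','wrist']: snap(n,n+'0')
print(arm.read_state())
for n in ['side','top','wrist']:
    f=load(n+'0');print(n,f['K'].round(0).tolist(),f['M'].round(2).tolist())
E
```

```text
{'clock': 0.15, 'joints': array([-9.18398397e-01,  3.85370022e-01,  6.96158394e-03, -3.15626049e-04,
       -1.19402225e+00, -2.58614934e-01]), 'joint_vel': array([-1.34349186e-04, -2.79690523e-03,  5.86222923e-03,  3.30768994e-03,
        1.38296917e-03,  1.43520954e-05]), 'joint_efforts': array([-5.99211835e-04, -3.92678046e+01,  1.88580716e+01,  4.18862790e+00,
       -3.43891938e-03,  8.04497120e-06]), 'position': array([ 239.65132826, -576.75920492,  230.49281449]), 'ee_rot': array([-1.95564710e-01,  9.80690448e-01,  7.98395326e-04, -2.27754038e-04]), 'contact_force': array([-0.09433859,  0.41808881,  0.06252922]), 'wrist_torque': array([-0.01845803, -0.00413448,  0.00143925]), 'gripper_width': 84.96673206421298}
side [[533.0, 0.0, 318.0], [0.0, 533.0, 245.0], [0.0, 0.0, 1.0]] [[-0.94, 0.2, -0.27, 253.33], [-0.34, -0.51, 0.79, 893.55], [0.02, 0.83, 0.55, 783.91], [0.0, 0.0, 0.0, 1.0]]
top [[463.0, 0.0, 309.0], [0.0, 463.0, 235.0], [0.0, 0.0, 1.0]] [[-0.06, 0.97, -0.23, 408.49], [-1.0, -0.06, 0.01, -67.31], [-0.0, 0.23, 0.97, 890.33], [0.0, 0.0, 0.0, 1.0]]
wrist [[365.0, 0.0, 317.0], [0.0, 365.0, 239.0], [0.0, 0.0, 1.0]] [[-0.38, -0.88, -0.29, 165.13], [0.92, -0.36, -0.12, -606.45], [0.0, -0.32, 0.95, 374.09], [0.0, 0.0, 0.0, 1.0]]
```

View pics/top0.png

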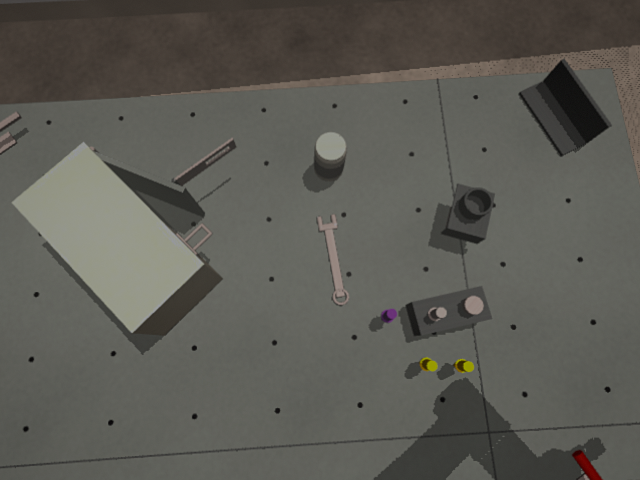

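View pics/side0.png

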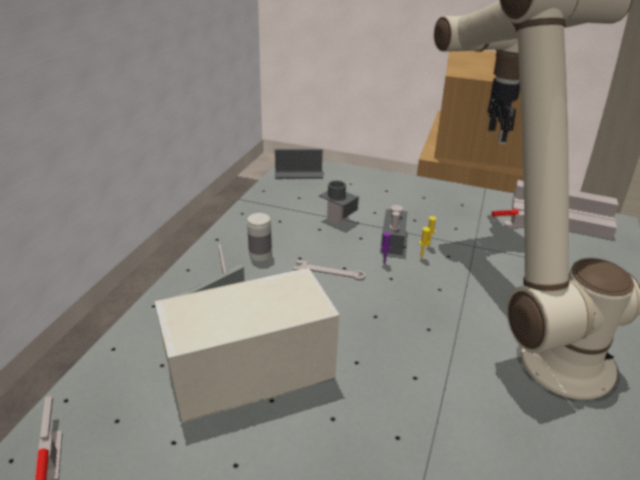

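View pics/wrist0.png

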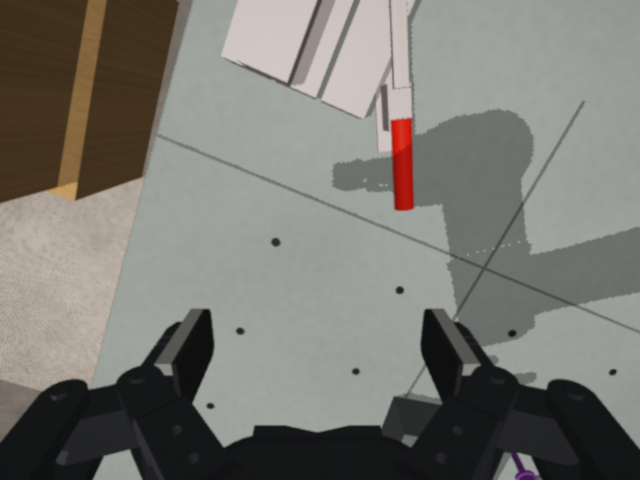

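The top view shows the locker at left (roof corners 83,142 / 13,203 / 133,333 / 203,265), with the door open as a dark panel from (90,150) to (204,213). The hasp runs (175,182)–(235,142) and the staple is at (200,237). In the rack, the slim pin is at (437,313) and the mushroom dowel at (474,305).

Run:
```python
from h import *
f=load('top0');C=cloud(f)
m=(abs(C[...,2]-165)<6)&(np.mgrid[0:480,0:640][1]<215)
P=C[m];print(len(P),np.median(P[:,2]))
print(cv2.minAreaRect(P[:,:2].astype(np.float32)), cv2.boxPoints(cv2.minAreaRect(P[:,:2].astype(np.float32))))
f2=load('top0')
print('roof corners atz',atz(f2,[(83,142),(13,203),(133,333),(203,265)],165).round(0).tolist())
for n,uv in dict(pin=(437,313),dow=(474,305),hasp0=(178,180),haspm=(205,163),hasp1=(232,144),doorfree=(202,212),st=(208,229)).items(): print(n,pix2w(f,[uv]).round(1))
crop('top0',60,110,200,180,4,'c1');crop('top0',370,270,140,110,5,'c2');crop('side0',140,230,220,200,3.5,'c3')
```

```text
17146 163.8147438707096
((628.4227905273438, 226.019287109375), (303.97314453125, 213.173583984375), 42.08359146118164) [[444.18726  203.26102 ]
 [587.0592    45.050453]
 [812.6583   248.77756 ]
 [669.7864   406.98813 ]]
roof corners atz [[768.0, 292.0, 165.0], [667.0, 400.0, 165.0], [445.0, 201.0, 165.0], [544.0, 93.0, 165.0]]
pin [[ 448.5 -283.8  104.1]]
dow [[ 459.1 -354.4   84.5]]
hasp0 [[703.8 143.2 128.2]]
haspm [[737.8  98.6 115.6]]
hasp1 [[769.7  49.  119.2]]
doorfree [[675.3 125.5  23.4]]
st [[646.8 119.4  -0.8]]
```

View pics/c1.png

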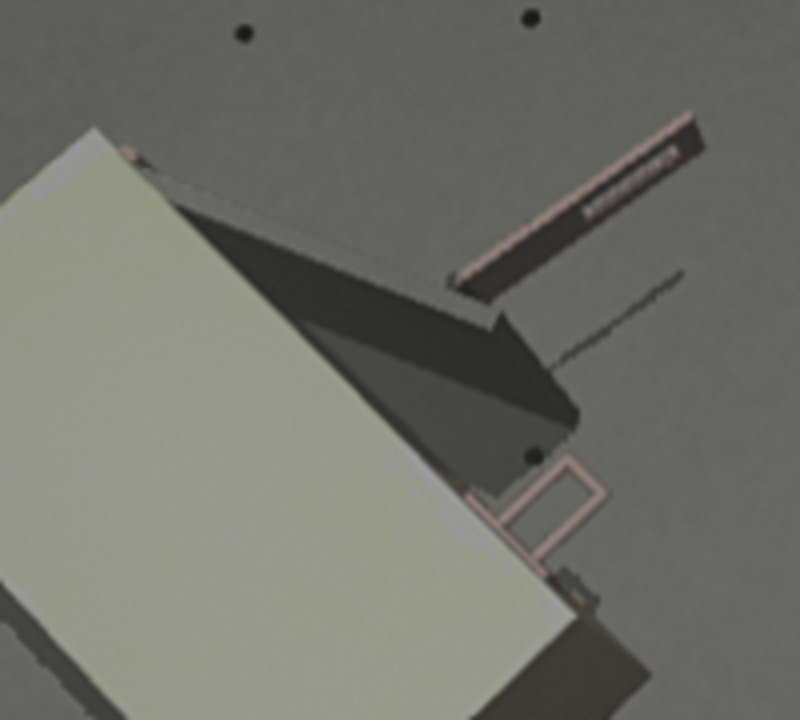

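View pics/c2.png

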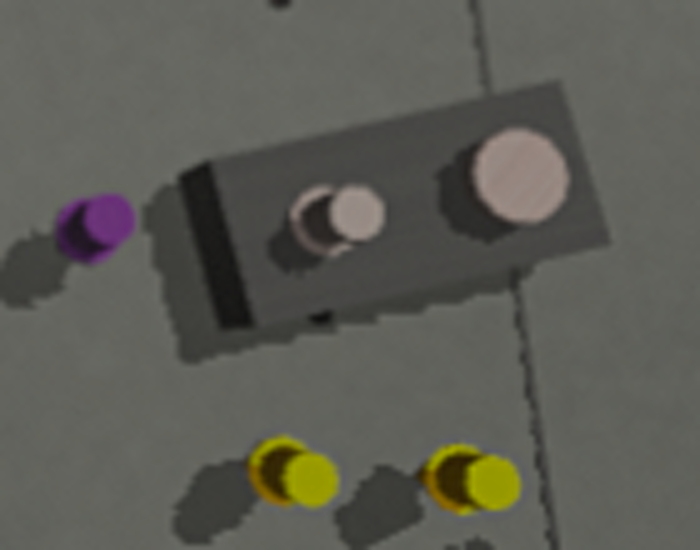

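```bash
cat >> h.py <<'E'
def w2t(d,yaw): # world delta -> tool delta (tool pointing down), yaw = world angle of tool x (deg)
    a=np.radians(yaw);x=np.array([np.cos(a),np.sin(a),0]);y=np.array([np.sin(a),-np.cos(a),0])
    d=np.array(d);return np.array([d@x,d@y,-d[2]])
E
python3 - <<'E'
from h import *
f=load('top0')
A=atz(f,[(83.75,142),(203.75,263.75),(13,203),(133,333)],165)[:,:2];print(A.round(1))
yl=(A[1]-A[0]);yl/=np.linalg.norm(yl);xl=np.array([yl[1],-yl[0]]);print('yl',yl,'xl',xl)
mid=(A[0]+A[1])/2; org=mid+75*xl
mid2=A.mean(0);print('org',org,mid2)
F=org-75*xl
def L(P): d=np.atleast_2d(P)[:,:2]-org; return np.c_[d@xl,d@yl]
cr=lambda pts:[(60+u/4,110+v/4) for u,v in pts]
S=atz(f,cr([(570,457),(605,492),(540,555),(505,520)]),123);print('staple L',L(S).round(1),S.round(1))
D=atz(f,cr([(140,165),(175,205),(490,328),(500,314)]),159);print('door top L',L(D).round(1))
H=atz(f,cr([(458,283),(690,115)]),137);print('hasp L',L(H).round(1),H.round(1))
print('hinge world',org-75*xl-135*yl)
P=atz(f,[(370+357/5,270+212/5)],104.5);print('pin',P, 'collar',atz(f,[(370+322/5,270+220/5)],64))
print('dow',atz(f,[(370+521/5,270+176/5)],90))
R4=atz(f,[(370+212/5,270+160/5),(370+250/5,270+328/5),(370+560/5,270+80/5),(370+610/5,270+240/5)],60);print(R4.round(1))
E
```

```text
[[767.5 291.1]
 [545.9  92.2]
 [666.6 400.2]
 [445.5 201.1]]
yl [-0.74403298 -0.66814289] xl [-0.66814289  0.74403298]
org [606.58968655 247.45459114] [606.38278915 246.16087555]
staple L [[-118.4   84.7]
 [-118.4  106.7]
 [ -80.5  107.2]
 [ -80.4   85.4]] [[622.7 102.8 123. ]
 [606.3  88.1 123. ]
 [580.6 115.9 123. ]
 [596.8 130.6 123. ]]
door top L [[ -77.3 -126.5]
 [ -75.9 -102. ]
 [-132.    32.9]
 [-139.    31.4]]
hasp L [[-136.9   -1.8]
 [-260.5   12.7]] [[699.4 146.8 137. ]
 [771.2  45.2 137. ]]
hinge world [757.14485578 281.8514081 ]
pin [[ 449.0226632  -291.16220845  104.5       ]] collar [[ 449.11867142 -290.0717905    64.        ]]
dow [[ 458.36297408 -352.70712798   90.        ]]
[[ 472.7 -254.9   60. ]
 [ 413.8 -261.3   60. ]
 [ 493.2 -382.4   60. ]
 [ 436.1 -391.2   60. ]]
```

>>> {"method": "drive_tool", "body": {"steps": [[-0.0378, 0.0246, 0, 0, 0], [-0.0378, 0.0246, 0, 0, 0], [-0.0378, 0.0246, 0, 0, 0], [-0.0378, 0.0246, 0, 0, 0], [-0.0378, 0.0246, 0, 0, 0], [-0.0378, 0.0246, 0, 0, 0], [-0.0378, 0.0246, 0, 0, 0], [-0.0378, 0.0246, 0, 0, 0], [-0.0378, 0.0246, 0, 0, 0], [-0.0378, 0.0246, 0, 0, 0], [-0.0378, 0.0246, 0, 0, 0], [-0.0378, 0.0246, 0, 0, 0], [-0.0378, 0.0246, 0, 0, 0], [-0.0378, 0.0246, 0, 0, 0], [-0.0378, 0.0246, 0, 0, 0], [-0.0378, 0.0246, 0, 0, 0], [-0.0378, 0.0246, 0, 0, 0], [-0.0378, 0.0246, 0, 0, 0], [-0.0378, 0.0246, 0, 0, 0], [-0.0378, 0.0246, 0, 0, 0]]}}

```text
clock: 2.15
position: [749.8, 168.8, 230.8]
ee_rot: [-0.196, 0.981, -0.0, -0.0]
contact_force: [0.4, -0.1, 0.7]
gripper_width: 0.6
```

>>> {"method": "drive_tool", "body": {"steps": [[0, 0, 0, -8.5, 0], [0, 0, 0, -8.5, 0], [0, 0, 0, -8.5, 0], [0, 0, 0, -8.5, 0], [0, 0, 0, -8.5, 0], [0, 0, 0, -8.5, 0], [0, 0, 0, -8.5, 0], [0, 0, 0, -8.5, 0], [0, 0, 0, -8.5, 0], [0, 0, 0, -8.5, 0], [0, 0, 0, -8.5, 0], [0, 0, 0, -8.5, 0], [0, 0, 0, -7, 0], [0, 0, 0, 0, 0]]}}

```text
clock: 3.55
position: [749.0, 167.3, 230.6]
ee_rot: [0.912, -0.41, -0.0, 0.0]
contact_force: [-0.3, 0.2, 0.6]
gripper_width: 0.1
```

```bash
cat >> h.py <<'E'
org=np.array([606.5,247.0]);yl=np.array([-.744033,-.668143]);xl=np.array([-.668143,.744033])
def L2W(x,y): return org+x*xl+y*yl
def W2L(P): d=np.array(P)[:2]-org;return np.array([d@xl,d@yl])
def here():
    s=arm.read_state();m=R.from_quat(s['ee_rot']).as_matrix();yaw=np.degrees(np.arctan2(m[1,0],m[0,0]))
    print('t',s['clock'],'pos',s['position'].round(1),'L',W2L(s['position']).round(1),'yaw',yaw.round(2),'zax',m[:,2].round(3),'F',s['contact_force'].round(1),'w',round(s['gripper_width'],1),'j',s['joints'].round(2));return s,yaw
E
python3 - <<'E'
from h import *
s,y=here();snap('wrist','w1')
print('n ang',np.degrees(np.arctan2(-xl[1],-xl[0])))
E
```

```text
t 3.55 pos [749.  167.3 230.6] L [-154.5  -52.8] yaw -48.45 zax [-0.001 -0.    -1.   ] F [-0.3  0.2  0.6] w 0.1 j [ 0.43  0.64  0.44 -0.   -1.37  0.3 ]
n ang -48.07610252253787
```

View pics/w1.png

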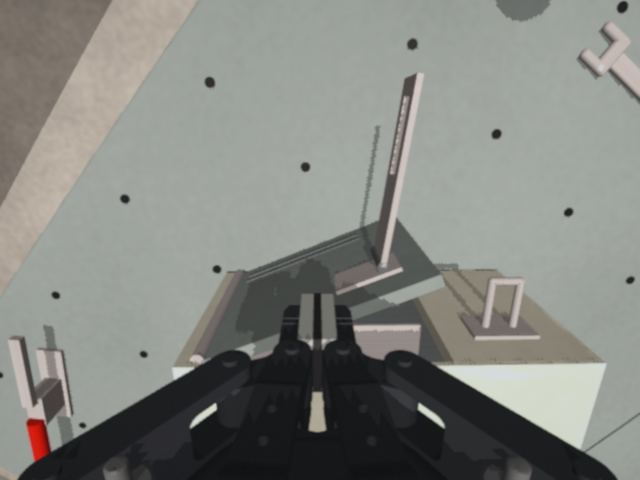

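The wrist view shows the hasp (385,265 to 415,75), its base plate on the door at (370,275), and the staple at (505,300), all consistent with my geometry. I'll lower the tool and push the door.

>>> {"method": "drive_tool", "body": {"steps": [[0, 0, 0.038, 0, 0], [0, 0, 0.038, 0, 0], [0, 0, 0.038, 0, 0], [-0.0085, 0.003, 0, 0, 0], [-0.0085, 0.003, 0, 0, 0], [-0.0085, 0.003, 0, 0, 0], [-0.0085, 0.003, 0, 0, 0], [-0.0085, 0.003, 0, 0, 0], [-0.0085, 0.003, 0, 0, 0]]}}

```text
clock: 4.5
position: [703.0, 194.9, 120.2]
ee_rot: [0.912, -0.41, 0.002, -0.002]
contact_force: [3.3, 1.6, 4.2]
gripper_width: -0.2
```

>>> {"method": "drive_tool", "body": {"steps": [[-0.006, 0.002, 0, 0, 0], [-0.006, 0.001, 0, 0, 0], [-0.004, 0, 0, 0, 0], [-0.002, 0, 0, 0, 0], [0, 0, 0, 0, 0]]}}

```text
clock: 5.0
position: [690.2, 204.2, 120.1]
ee_rot: [0.912, -0.41, 0.003, -0.001]
contact_force: [5.5, -2.9, 5.1]
gripper_width: 0.1
```

Run:
```python
from h import *
s,y=here();snap('wrist','w2');snap('top','t2')
crop('t2',60,110,200,180,4,'c4')
```

```text
t 5.0 pos [690.2 204.2 120.1] L [-87.8 -33.7] yaw -48.41 zax [ 0.007 -0.    -1.   ] F [ 5.5 -2.9  5.1] w 0.1 j [ 0.51  0.62  0.12  0.   -1.06  0.21]
```

View pics/w2.png

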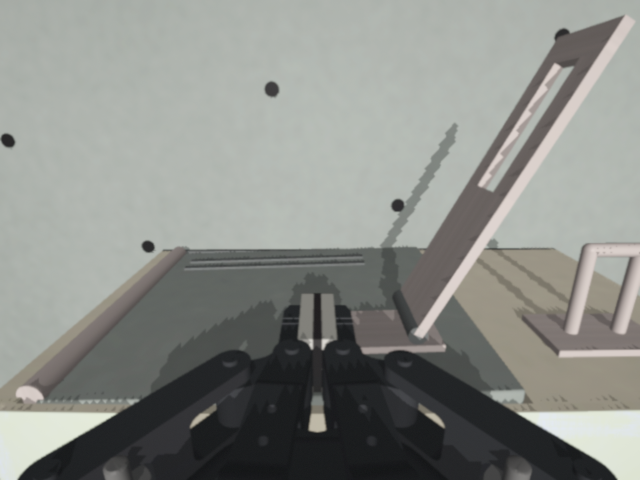

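View pics/c4.png

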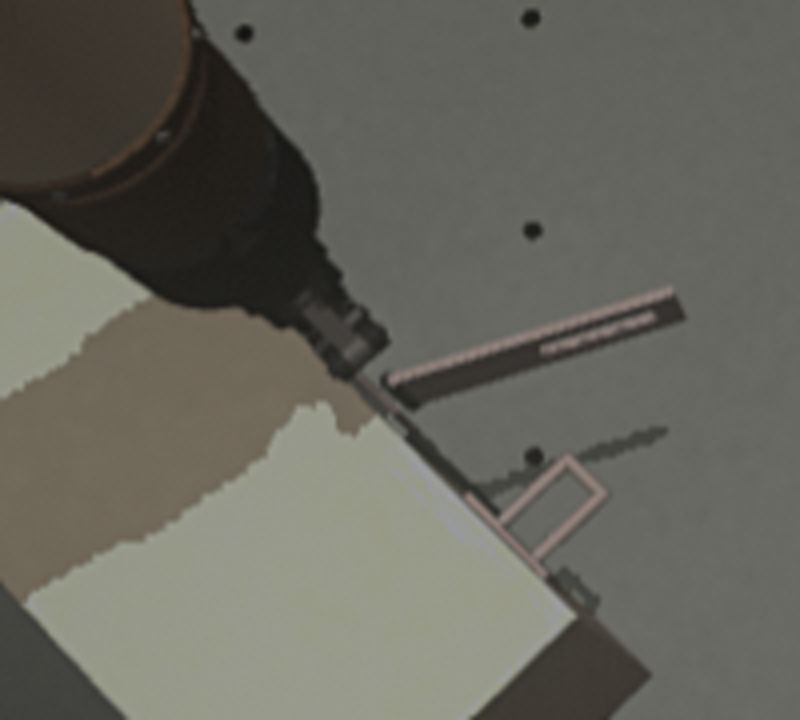

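The door is nearly flush: its edge sits close to the front plane near (520,395) in the wrist view. I'll press a little more to confirm the stop.

>>> {"method": "drive_tool", "body": {"steps": [[-0.003, 0, 0, 0, 0], [-0.003, 0, 0, 0, 0], [0, 0, 0, 0, 0]]}}

```text
clock: 5.4
position: [690.3, 204.3, 120.2]
ee_rot: [0.912, -0.411, 0.007, -0.001]
contact_force: [19.1, -16.1, -0.1]
gripper_width: -0.0
```

Run:
```python
from h import *
here()
```

```text
t 5.4 pos [690.3 204.3 120.2] L [-87.7 -33.8] yaw -48.53 zax [ 0.013 -0.004 -1.   ] F [ 19.1 -16.1  -0.1] w -0.0 j [ 0.52  0.62  0.12  0.01 -1.06  0.2 ]
```

The door is firmly against its stop at 25 N with no motion. Next I'll go round to the hasp's outer side and swing it shut.

>>> {"method": "drive_tool", "body": {"steps": [[0.034, 0.01, 0, 0, 0], [0.034, 0.03, 0, 0, 0], [-0.01, 0.005, 0.003, 0, 0], [-0.009, 0.005, 0, 0, 0], [-0.004, 0.008, 0, 0, 0], [-0.004, 0.008, 0, 0, 0], [-0.004, 0.008, 0, 0, 0], [-0.007, 0.005, 0, 0, 0], [-0.007, 0.005, 0, 0, 0], [0, 0, 0, 0, 0]]}}

```text
clock: 6.4
position: [634.7, 136.9, 114.5]
ee_rot: [0.912, -0.41, -0.001, 0.0]
contact_force: [0.2, 0.3, -0.5]
gripper_width: 0.2
```

Run:
```python
from h import *
s,y=here();snap('wrist','w3')
```

```text
t 6.4 pos [634.7 136.9 114.5] L [-100.7   52.6] yaw -48.39 zax [-0.001 -0.    -1.   ] F [ 0.2  0.3 -0.5] w 0.2 j [ 0.46  0.52 -0.08 -0.   -0.97  0.27]
```

View pics/w3.png

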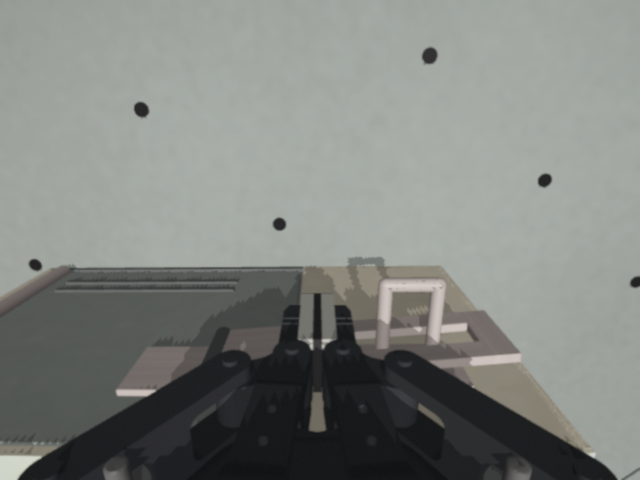

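The hasp is swung over the staple: the legs at (385,310) and (435,310) stand out through the slot. I'll press it home.

>>> {"method": "drive_tool", "body": {"steps": [[-0.003, 0, 0, 0, 0], [-0.003, 0, 0, 0, 0], [-0.003, 0, 0, 0, 0], [-0.002, 0, 0, 0, 0], [0, 0, 0, 0, 0]]}}

```text
clock: 6.95
position: [631.5, 141.7, 114.3]
ee_rot: [0.912, -0.41, 0.003, 0.001]
contact_force: [8.7, -10.0, -4.4]
gripper_width: 0.1
```

Run:
```python
from h import *
here()
```

```text
t 6.95 pos [631.5 141.7 114.3] L [-95.   51.7] yaw -48.45 zax [ 0.004 -0.004 -1.   ] F [  8.7 -10.   -4.4] w 0.1 j [ 0.47  0.52 -0.09  0.01 -0.96  0.25]
```

>>> {"method": "drive_tool", "body": {"steps": [[0.04, 0, 0, 0, 0], [0.02, 0.005, -0.04, 0, 0], [0, 0.02, -0.04, 0, 0], [0, 0.01, -0.04, 0, 0.0], [0, 0.0, 0, 0, 0.0], [0, 0.0, 0, 0, 0.0]]}}

```text
clock: 7.55
position: [642.6, 76.8, 235.6]
ee_rot: [0.912, -0.41, 0.001, -0.001]
contact_force: [0.8, -0.6, -1.3]
gripper_width: -0.0
```

Run:
```python
from h import *
s,y=here();snap('wrist','w4');snap('top','t4');crop('t4',140,180,120,100,6,'c5')
```

```text
t 7.55 pos [642.6  76.8 235.6] L [-150.8   86.8] yaw -48.47 zax [ 0.003  0.002 -1.   ] F [ 0.8 -0.6 -1.3] w -0.0 j [ 0.37  0.42  0.07 -0.   -1.22  0.36]
```

View pics/w4.png

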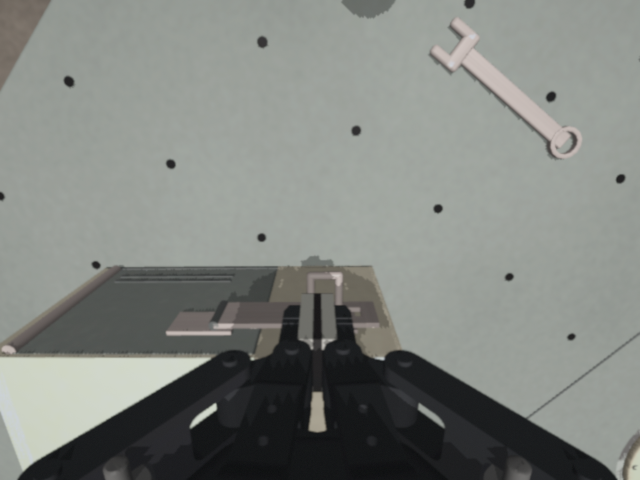

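View pics/c5.png

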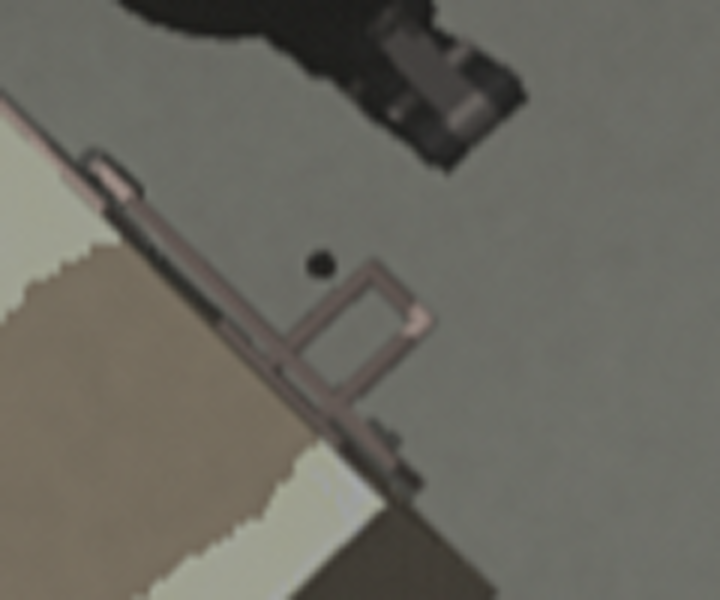

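Run:
```python
from h import *
f=load('t4')
for z in (120,123):
  P=atz(f,[(140+u/6,180+v/6) for u,v in [(372,281),(408,317),(340,385),(303,347)]],z);print([W2L(p).round(1).tolist() for p in P],W2L(P.mean(0)),P.mean(0))
crop('w1',440,250,120,100,6,'c6');crop('w3',350,260,140,120,5,'c7')
```

```text
[[-114.5, 86.0], [-114.5, 101.2], [-87.5, 102.0], [-87.6, 86.3]] [-101.04249884   93.87955962] [604.16134832 109.09609979 120.        ]
[[-114.5, 87.1], [-114.4, 102.2], [-87.6, 103.0], [-87.7, 87.4]] [-101.04449605   94.90554256] [603.39931771 108.4091106  123.        ]
```

View pics/c6.png

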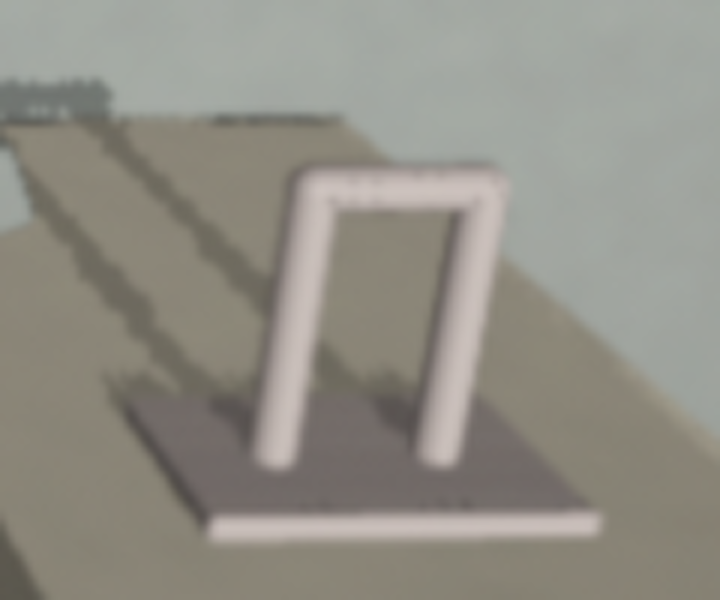

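View pics/c7.png

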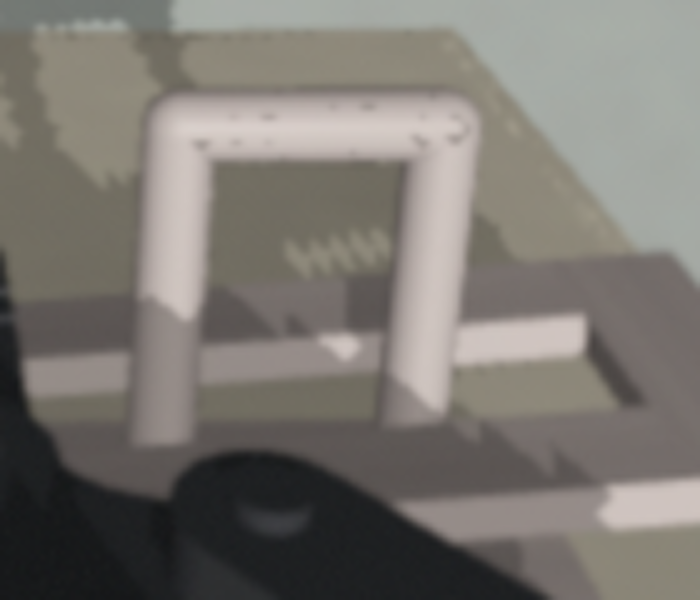

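Run:
```python
from h import *
for t,pts,o,s in [('w1',[(318,188),(482,190)],(440,250),6),('w3',[(178,125),(443,128)],(350,260),5)]:
  P=atz(load(t),[(o[0]+u/s,o[1]+v/s) for u,v in pts],120);print(t,[W2L(p).round(1).tolist() for p in P])
f=load('t4')
P=atz(f,[(140+375/6+.5,180+270/6),(140+422/6,180+317/6)],122);print([W2L(p).round(1).tolist() for p in P])
```

```text
w1 [[-114.2, 81.2], [-113.7, 102.6]]
w3 [[-114.5, 79.7], [-114.1, 102.0]]
[[-117.9, 85.5], [-117.2, 104.7]]
```

>>> {"method": "drive_tool", "body": {"steps": [[0.0145, 0.0387, 0, 0, 0.05], [0.0145, 0.0387, 0, 0, 0.05], [0.0145, 0.0387, 0, 0, 0.05], [0.0145, 0.0387, 0, 0, 0.05], [0.0145, 0.0387, 0, 0, 0.05], [0.0145, 0.0387, 0, 0, 0.05], [0.0145, 0.0387, 0, 0, 0.05], [0.0145, 0.0387, 0, 0, 0.05], [0.0145, 0.0387, 0, 0, 0.05], [0.0145, 0.0387, 0, 0, 0.05], [0, 0, 0, 8.1, 0.05], [0, 0, 0, 8.1, 0.05], [0, 0, 0, 8.1, 0.05], [0, 0, 0, 8.1, 0.05], [0, 0, 0, 0, 0.05], [0, 0, 0, 0, 0.05]]}}

```text
clock: 9.25
position: [448.9, -288.3, 233.1]
ee_rot: [0.762, -0.647, -0.001, 0.0]
contact_force: [-0.5, -0.2, 0.2]
gripper_width: 49.8
```

Run:
```python
from h import *
s,y=here();snap('wrist','w5')
print(proj(load('w5'),[(449,-290,104.5),(449,-290,64),(458,-353,90)]).round(0).tolist())
```

```text
t 9.25 pos [ 448.9 -288.3  233.1] L [-292.9  474.9] yaw -80.65 zax [-0.002  0.001 -1.   ] F [-0.5 -0.2  0.2] w 49.8 j [-0.27  0.23 -0.21 -0.   -1.13  0.43]
[[318.0, 222.0], [318.0, 210.0], [320.0, 137.0]]
```

View pics/w5.png

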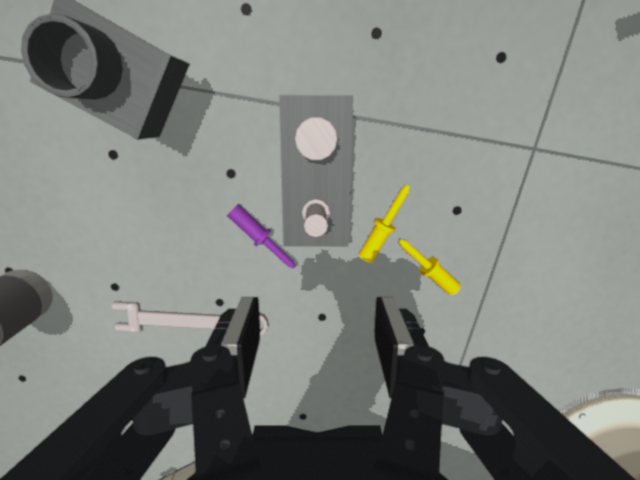

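Run:
```python
from h import *
f=load('w5');crop('w5',270,80,100,180,4,'c8')
g=cv2.imread('pics/c8.png');print(g.shape)
```

```text
(720, 400, 3)
```

View pics/c8.png

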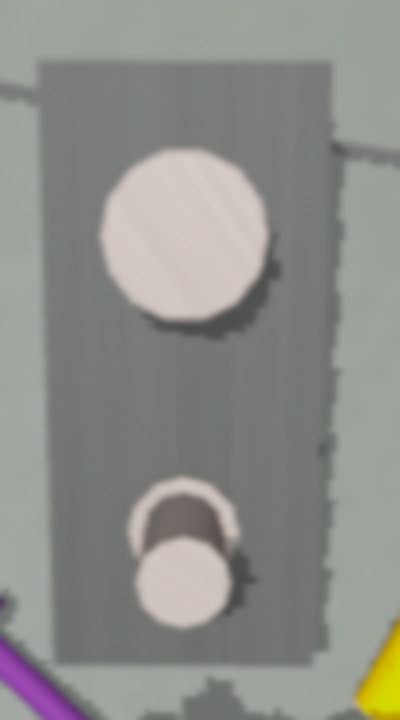

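Run:
```python
from h import *
f=load('w5')
P=atz(f,[(270+184/4,80+582/4)],104.5);Q=atz(f,[(270+183/4,80+530/4)],64.5)
print(P,Q)
s,y=here();print(w2t((P[0]+Q[0])/2-s['position'],y))
print(atz(f,[(270+40/4,80+62/4),(270+333/4,80+62/4),(270+53/4,80+663/4),(270+315/4,80+663/4)],60))
```

```text
[[ 449.96775123 -287.33701652  104.5       ]] [[ 450.1671017  -287.36733672   64.5       ]]
t 9.3 pos [ 448.9 -288.3  233.4] L [-293.   474.9] yaw -80.68 zax [-0.002  0.001 -1.   ] F [ 0.3  0.  -0.2] w 49.9 j [-0.27  0.23 -0.21 -0.   -1.13  0.43]
[ -0.78437312  -1.27564265 148.86311249]
[[ 494.46710312 -378.11462004   60.        ]
 [ 435.80664456 -387.81627765   60.        ]
 [ 474.43165981 -250.18279957   60.        ]
 [ 414.8131469  -259.96549551   60.        ]]
```

>>> {"method": "drive_tool", "body": {"steps": [[-0.001, -0.001, 0.04, 0, 0.05], [0, 0, 0.04, 0, 0.05], [0, 0, 0.04, 0, 0.05], [0, 0, 0.035, 0, 0.05], [0, 0, 0.006, 0, 0.05], [0, 0, 0, 0, 0.05], [0, 0, 0, 0, 0.0], [0, 0, 0, 0, 0.0], [0, 0, 0, 0, 0.0], [0, 0, 0, 0, 0.0], [0, 0, 0, 0, 0.0], [0, 0, 0, 0, 0.0], [0, 0, 0, 0, 0.0]]}}

```text
clock: 10.6
position: [451.2, -287.9, 75.4]
ee_rot: [0.762, -0.648, 0.002, -0.001]
contact_force: [-0.3, 1.3, 6.3]
gripper_width: 16.5
```

Run:
```python
from h import *
here()
```

```text
t 10.6 pos [ 451.2 -287.9   75.4] L [-294.2  473. ] yaw -80.79 zax [ 0.004 -0.002 -1.   ] F [-0.3  1.3  6.3] w 16.5 j [-0.26  0.4  -0.42  0.   -0.75  0.42]
```

>>> {"method": "drive_tool", "body": {"steps": [[0, 0, -0.02, 0, 0], [0, 0, -0.03, 0, 0], [0, 0, -0.04, 0, 0], [0, 0, -0.04, 0, 0], [0, 0, -0.03, 0, 0], [-0.037, -0.0214, 0, 0, 0], [-0.037, -0.0214, 0, 0, 0], [-0.037, -0.0214, 0, 0, 0], [-0.037, -0.0214, 0, 0, 0], [-0.037, -0.0214, 0, 0, 0], [-0.037, -0.0214, 0, 0, 0], [-0.037, -0.0214, 0, 0, 0], [-0.037, -0.0214, 0, 0, 0], [-0.037, -0.0214, 0, 0, 0], [-0.037, -0.0214, 0, 0, 0]]}}

```text
clock: 12.1
position: [602.3, 113.7, 233.6]
ee_rot: [0.761, -0.648, -0.0, -0.0]
contact_force: [0.4, 1.0, -1.1]
gripper_width: 16.4
```

>>> {"method": "drive_tool", "body": {"steps": [[0, 0, 0, -8.2, 0], [0, 0, 0, -8.2, 0], [0, 0, 0, -8.2, 0], [0, 0, 0, -8.1, 0], [0, 0, 0, 0, 0], [0, 0, 0, 0, 0], [0, 0, 0, 0, 0]]}}

```text
clock: 12.8
position: [602.1, 111.8, 233.4]
ee_rot: [0.913, -0.409, -0.0, -0.0]
contact_force: [-0.4, 0.0, -0.6]
gripper_width: 16.4
```

Run:
```python
from h import *
s,y=here();snap('wrist','w6');snap('top','t6');snap('side','s6')
crop('w6',220,200,200,150,4,'c9');crop('t6',140,180,120,100,6,'c10')
```

```text
t 12.8 pos [602.1 111.8 233.4] L [-97.6  93.6] yaw -48.26 zax [ 0.  0. -1.] F [-0.4  0.  -0.6] w 16.4 j [ 0.45  0.36 -0.02 -0.   -1.19  0.28]
```

View pics/w6.png

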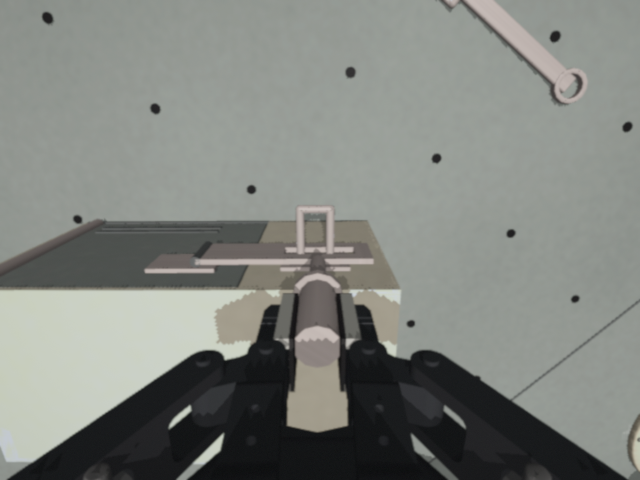

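View pics/c9.png

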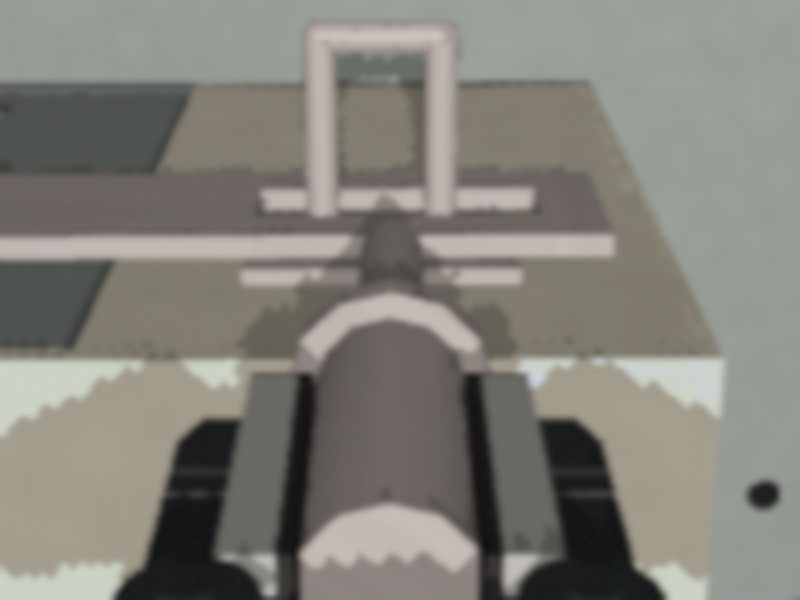

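View pics/t6.png

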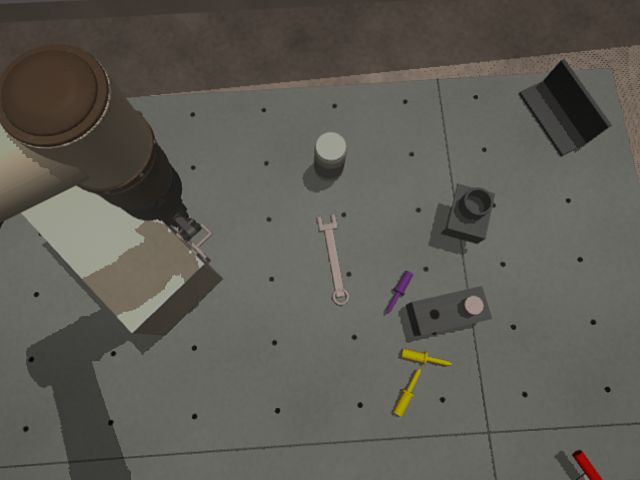

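Run:
```python
from h import *
f=load('w6');c=lambda u,v:(220+u/4,200+v/4)
for n,uv,z in [('tip',c(387,200),173.5),('collar edge L',c(300,350),218+2),('collarR',c(482,350),220),('barL',c(322,38),120),('barR',c(441,38),120),('legL',c(322,213),120),('legR',c(440,213),120)]:
  print(n,W2L(atz(f,[uv],z)[0]).round(1))
crop('t6',160,190,70,70,8,'c10')
```

```text
tip [-102.9   91.8]
collar edge L [-101.2   81.5]
collarR [-101.1  103.1]
barL [-114.4   80.1]
barR [-114.3  101.6]
legL [-80.5  79.5]
legR [-80.4 101.7]
```

View pics/c10.png

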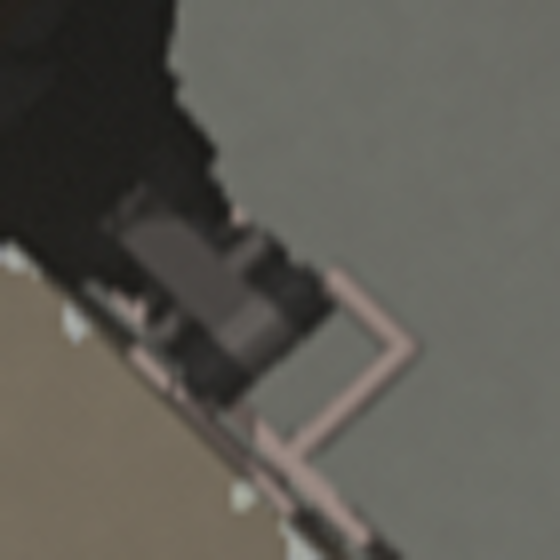

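>>> {"method": "drive_tool", "body": {"steps": [[-0.002, -0.001, 0.02, 0, 0], [0, 0, 0.018, 0, 0], [0, 0, 0, 0, 0], [0, 0, 0, 0, 0]]}}

```text
clock: 13.35
position: [601.9, 114.0, 195.6]
ee_rot: [0.913, -0.408, 0.0, 0.0]
contact_force: [1.0, 0.2, -0.5]
gripper_width: 16.1
```

Run:
```python
from h import *
s,y=here();snap('wrist','w7')
crop('w7',220,200,200,150,4,'c11')
f=load('w7');print(proj(f,[np.r_[L2W(-100,92),135]]))
```

```text
t 13.35 pos [601.9 114.  195.6] L [-95.9  92.3] yaw -48.14 zax [ 0.    -0.001 -1.   ] F [ 1.   0.2 -0.5] w 16.1 j [ 0.45  0.39 -0.08  0.   -1.1   0.28]
[[319.18848345 251.54417783]]
```

View pics/c11.png

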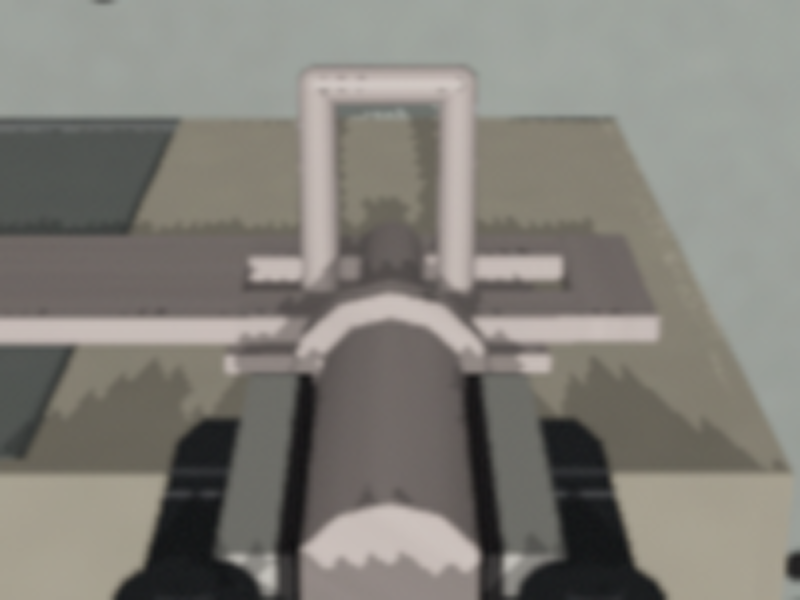

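Run:
```python
from h import *
f=load('w7');c=lambda u,v:(220+u/4,200+v/4)
for n,uv,z in [('tip',c(390,222),135.5),('barL',c(319,83),120),('barR',c(457,83),120)]:
  print(n,W2L(atz(f,[uv],z)[0]).round(1))
```

```text
tip [-97.7  91. ]
barL [-114.9   79.9]
barR [-114.9  101.5]
```

>>> {"method": "drive_tool", "body": {"steps": [[0.002, 0, 0.01, 0, 0], [0, 0, 0.01, 0, 0], [0, 0, 0.01, 0, 0], [0, 0, 0.01, 0, 0], [0, 0, 0.008, 0, 0], [0, 0, 0.005, 0, 0], [0, 0, 0, 0, 0], [0, 0, 0, 0, 0]]}}

```text
clock: 14.2
position: [603.3, 112.6, 142.5]
ee_rot: [0.913, -0.408, 0.0, -0.0]
contact_force: [0.4, -0.4, -0.9]
gripper_width: 16.6
```

Run:
```python
from h import *
s,y=here();snap('wrist','w8')
crop('w8',220,200,200,150,4,'c12')
```

```text
t 14.2 pos [603.3 112.6 142.5] L [-97.8  92.2] yaw -48.12 zax [ 0. -0. -1.] F [ 0.4 -0.4 -0.9] w 16.6 j [ 0.45  0.44 -0.14  0.   -0.99  0.28]
```

View pics/c12.png

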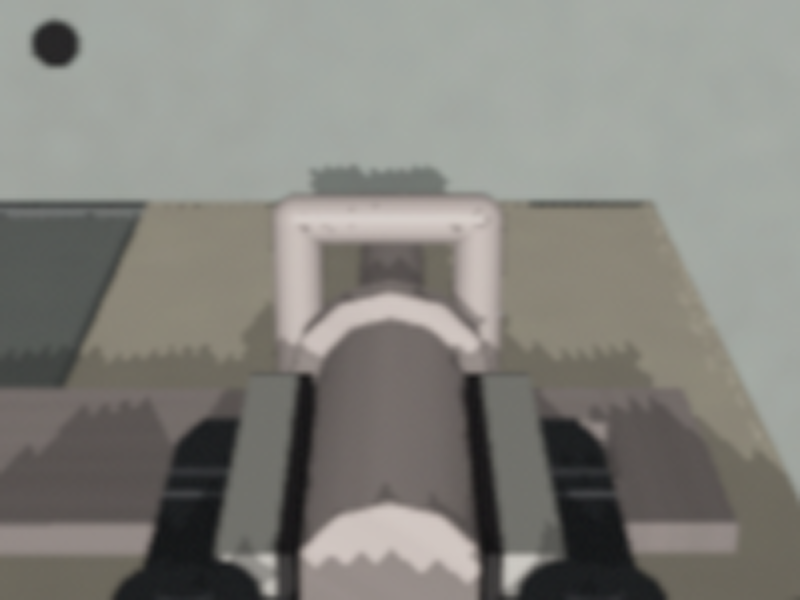

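The shank is inside the loop, centred between the legs, with no force. I'll lower it the last few mm.

>>> {"method": "drive_tool", "body": {"steps": [[0, 0, 0.002, 0, 0], [0, 0, 0.002, 0, 0], [0, 0, 0, 0, 0], [0, 0, 0, 0, 0]]}}

```text
clock: 14.65
position: [603.2, 112.7, 138.5]
ee_rot: [0.913, -0.408, 0.0, -0.0]
contact_force: [0.2, 0.8, 0.1]
gripper_width: 15.8
```

Run:
```python
from h import *
here()
```

```text
t 14.65 pos [603.2 112.7 138.5] L [-97.7  92.2] yaw -48.13 zax [ 0.001  0.    -1.   ] F [0.2 0.8 0.1] w 15.8 j [ 0.45  0.44 -0.15  0.   -0.98  0.28]
```

>>> {"method": "drive_tool", "body": {"steps": [[0, 0, 0.001, 0, 0], [0, 0, 0.001, 0, 0], [0, 0, 0, 0, 0]]}}

```text
clock: 14.95
position: [603.3, 112.6, 138.3]
ee_rot: [0.913, -0.408, 0.001, -0.0]
contact_force: [-2.5, -0.3, 6.6]
gripper_width: 16.5
```

Contact: 6.6 N upward at z = 138.3, so the collar is seated on the loop. I'll release it and lift.

>>> {"method": "drive_tool", "body": {"steps": [[0, 0, -0.001, 0, 0.024], [0, 0, 0, 0, 0.03], [0, 0, 0, 0, 0.035], [0, 0, 0, 0, 0.04], [0, 0, 0, 0, 0.04], [0, 0, 0, 0, 0.04], [0, 0, -0.01, 0, 0.04], [0, 0, -0.02, 0, 0.04], [0, 0, -0.03, 0, 0.04], [0.01, 0, -0.03, 0, 0.04], [0.03, 0, -0.02, 0, 0.04], [0.04, 0, 0, 0, 0.04], [0.01, 0, 0, 0, 0.04], [0, 0, 0, 0, 0.04], [0, 0, 0, 0, 0.04]]}}

```text
clock: 16.45
position: [662.5, 45.8, 247.0]
ee_rot: [0.913, -0.408, -0.0, 0.0]
contact_force: [0.1, -0.0, -0.9]
gripper_width: 40.0
```

Run:
```python
from h import *
s,y=here();snap('wrist','w9');snap('top','t9');crop('w9',200,220,200,150,4,'c13');crop('t9',140,180,120,100,6,'c14')
```

```text
t 16.45 pos [662.5  45.8 247. ] L [-187.1   92.8] yaw -48.15 zax [-0.001 -0.    -1.   ] F [ 0.1 -0.  -0.9] w 40.0 j [ 0.31  0.44  0.14 -0.   -1.27  0.42]
```

View pics/w9.png

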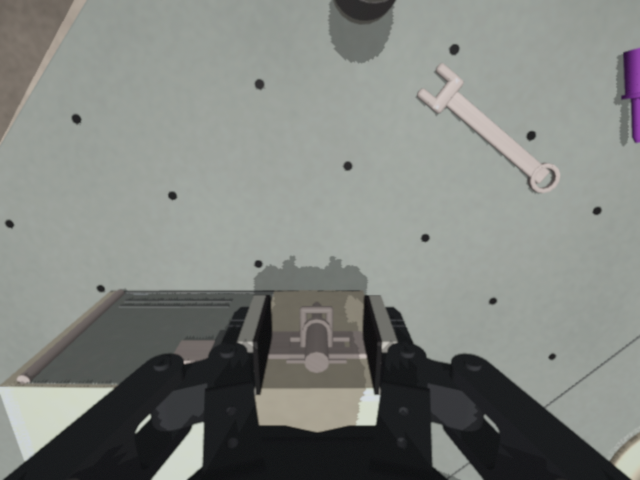

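View pics/c14.png

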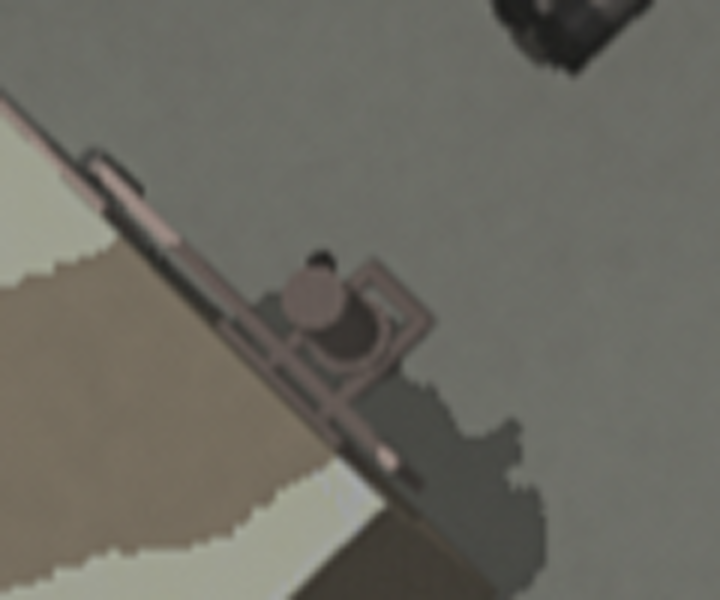

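Run:
```python
from h import *
f=load('t9');c=lambda u,v:(140+u/6,180+v/6)
for n,uv,z in [('head',c(314,297),167.5),('collar',c(347,332),127),('strap near hinge',c(140,222),137),('strap end',c(408,478),137)]: print(n,W2L(atz(f,[uv],z)[0]).round(1))
```

```text
head [-99.8  94.9]
collar [-99.4  94.4]
strap near hinge [-80.3  32.8]
strap end [-83.2 140.4]
```

View pics/c13.png

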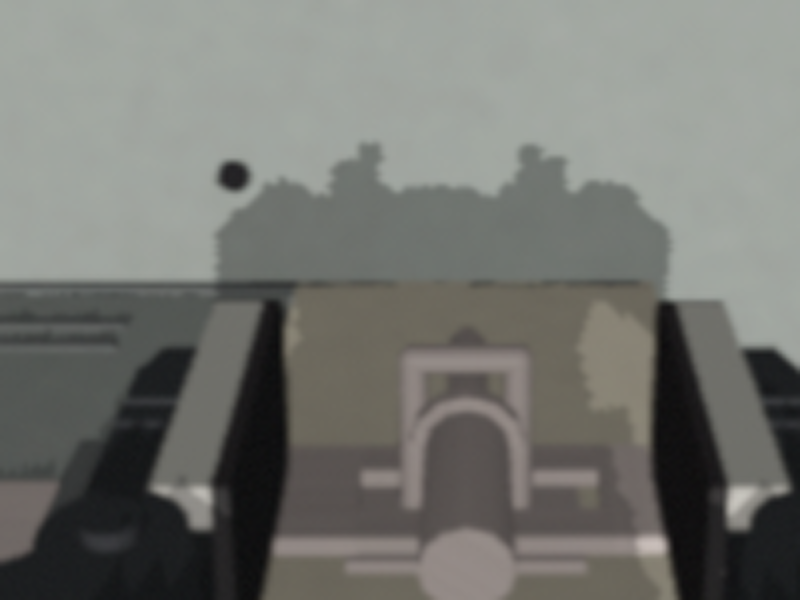

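The pin is upright in the staple: head top and collar agree within 0.6 mm, and it is about 2 mm from the eye centre. The hasp is flat and the gripper is clear, so I'm handing in.

Run:
```python
from h import *
arm.job_done();print(arm.read_state()['clock'])
```

```text
the job is handed in; nothing more can be done
the job is handed in; nothing more can be done
```

The locker is locked and the job is handed in at about 16.5 s; no verdict was reported. I pushed the door to its stop, swung the hasp over the staple and pressed it flat. I then took the slim pin from the rack and lowered it through the loop until the collar met it (6.6 N), let go and backed the gripper clear.

**Last checks:**
- **Pin:** it stands upright, with head and collar axes within 0.6 mm of each other. It sits about 2 mm sideways of the eye centre measured with the same camera.
- **Hasp:** it lies along the front to about 0.03 rad, with both staple legs standing out through the slot.
- **Door:** it was on its stop at 25 N with no further movement. I did not measure its angle separately after that.
- **Bystanders:** I did not re-measure the dowel, bracket, can or wrench after the start. In the top view taken after the pin was lifted out of the rack, all four look where they were.

**Disagreements:**
- The top and wrist cameras differ by about 3–4 mm on where the staple is. I aligned the pin to the staple using the wrist camera alone.
- The purple and yellow look-alike pins looked upright in the first top view and were lying on the table when I reached the rack. The arm had not been down near them, so I think they toppled by themselves.

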